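# Stand the alignment post in the deck socket and clamp it

## Task

Take the blue-handled alignment post out of its slanted white rest and stand it upright in the tapered metal socket of the clamping station, lowering it in until its taper is fully home; do not let it drop. Then turn the red ball knob counter-clockwise (seen from above), handling only the ball and not the orange finger, until the finger has swung over the post's yellow flange as far as it goes, and let go. Leave the other labware where it stands.

Things in the scene. Friction and masses are not known exactly. Their poses are not given: they have to be found in the camera images.
- post_grip (a point): Middle of the smooth round blue handle (36 mm diameter, 74 mm long) of the alignment post, on its axis: 103 mm above the tip, 37 mm above the flange's upper face, 37 mm below the top. z axis: the post's own axis, from taper to top. At the start the post sits in the rest leaning 35 degrees from vertical, its top roughly towards the robot. Loose, about 0.35 kg.
- post_tip (a point): Centre of the small end of the post's taper; z axis along the post towards the handle. The post is 140 mm long; from the tip: polished steel taper 56 mm long, diameter 16 mm growing to 44 mm; steel neck to 60 mm; yellow flange, 64 mm diameter, from 60 to 66 mm; handle from 66 to 140 mm.
- rest: The white slanted rest, fixed, base plate 150 x 110 x 10 mm; origin on the deck near the base's middle; the stored post leans 35 degrees from vertical towards its -x. Its tapered holder does not grip: the post pulls straight out along its own axis, free after 60 mm. The holder's top edge is about 103 mm above the deck.
- station: The clamping station, an aluminium plate 110 x 230 x 14 mm fixed to the deck, origin under its centre. The socket's vertical axis is 60 mm from the centre towards its +y, the ball knob's vertical axle 60 mm towards its -y.
- socket_seat (a point): Point in the station's tapered socket where the post's tip lies when fully seated: on the socket's vertical axis, 30 mm above the deck, 55 mm below the rim (rim 85 mm above the deck, outer diameter 75 mm with a yellow ring, mouth 44 mm). The socket matches the taper, is slick and centres the post; the seated flange's underside stays 5 mm above the rim.
- ball_centre (a point): Centre of the smooth red ball knob, 50 mm diameter, 150 mm above the deck, on a vertical axle. Its x axis points along the orange clamp finger. The ball slips out of a grip that is not across its widest part. Below it an 18 mm steel neck, then the clamp finger (20 mm wide, reaching 98 mm from the axle, 101 to 111 mm above the deck).
- ball_knob (a joint): Angle of ball and clamp finger, rad, growing counter-clockwise from above. 0: finger along the station's +x (open); 1.57, a hard stop: finger points to the socket's axis, 5 mm above the seated flange. Starts at 0.1 to 0.45 and stays where left; turning takes 0.25 to 0.4 N m. A post not fully home stands in the finger's way.
- clamp_finger: The orange clamp finger on the knob's axle; origin on the axle 96 mm above the deck. Do not push it with the robot: turn the ball.
- tip_rack: Bystander: yellow box of black pipette tips, 127 x 86 x 52 mm, loose, origin under its centre.
- reagent_rack: Bystander: white tray with magenta troughs, 127 x 86 x 40 mm, loose, origin under its centre.
- well_plate: Bystander: white well plate, 127 x 86 x 16 mm, loose, origin under its centre.
- buffer_bottle: Bystander: white bottle, 70 mm diameter, 140 mm tall, loose, origin under its centre.
- amber_jar: Bystander: amber jar, 70 mm diameter, 90 mm tall, loose, origin under its centre.
- tube_rack: Bystander: green tray of capped tubes, 100 x 160 x 87 mm, loose, origin under its centre.
Mind the look-alikes: they are no part of the job. Of the things like the part that bears post_grip, leave any that is turquoise; of the rest the smaller one is meant.

How it is judged:
By the outcome, as a careful person would: the job done as asked, in the order asked, and still so for the second after the job is handed in, with the robot touching nothing.
It also fails if it takes over 54 s, if anything falls off the work surface, if the arm or the gripper's body presses on something with over 40 N, if the wrist force passes 120 N, or if a joint passes its speed limit or range.

## Robot

A 6-joint arm with a two-finger parallel gripper is mounted at the origin on the work surface. World frame = base frame: x ahead of the robot, y to its left, z up, the work surface at z = 0. Lengths are in mm, angles in degrees, forces in N, time in s.
With the tool pointing down it reaches from about 350 to 850 mm from the base axis. Payload 8.1 kg.
Tool frame: the origin (TCP) lies midway between the tips of the shut fingers; the grasp point (between the pads) lies 19 mm behind it; z points along the fingers, y is the line along which they close (so a half turn about z gives the same grasp; the last joint's range is limited). The gripper opens to 85 mm and grips with 20 to 120 N. Pads are 22 mm wide; open, the fingers measure 114 mm over their backs; the gripper's body (76 mm by 85 mm) begins 54 mm behind the grasp point. The pads swing forward as they close: fully open they stand 13 mm farther back than shut.
Start: joints at [-79.664, 7.471, 85.268, -0, 87.261, -4.893], TCP at [157.629, -578.929, 231.292] pointing down, gripper open.
Joint ranges: [-169.43, 169.43], [-51.17, 129.36], [1.28, 143.12], [-76.62, 256.62], [0, 156.53], [-152.29, 152.29]. Speed limits (degrees/s): [136.94, 136.94, 159.86, 180, 180, 180].

## Interface

Orientations are given as [roll, pitch, yaw] about the fixed x, y, z axes, in that order (R = Rz(yaw) Ry(pitch) Rx(roll)).
In Python, from bench import r gives the robot as it stands. The module is installed in compiled form; this text tells all that it offers.
- The arm moves only by the tool jog_arm, never from a script. Its argument "rows" is a list of rows, each a list of 2 entries, a list of its own where there are three numbers: the shift along the tool's x, y, z in mm, then the turn, a rotation vector about the tool's x, y, z in rad. A call has 1 to 10 rows; each row is the pose to reach, as a shift and turn from the pose commanded when the call began, along the tool's axes at that moment; what a row does not reach only later rows make up. A row lasts 1/10 s, in which the tool goes at most 50 mm and 8.59 degrees, less where a joint would pass 70% of its speed; a pose out of reach is approached as far as the arm can. A call with a gripper value outside its range is refused whole. "grip" is the finger opening in mm, from 0 to 85.4, set as the call begins (left out, the last holds). The fingers move at their own pace and stop on an object; "force" is the grip in N (left out, the last holds). Time passes only in rows, so rows that repeat a pose let the fingers close. It gives the time, the measured TCP pose, the force, the opening and the grip force at its end, in the units of the state.
- r.sense(): the state, without advancing time (a new reading comes with each control period).
- r.snapshot(name): name is "scene" or "top" or "wrist"; returns (picture, depth): 384x512x3 uint8, blue, green, red; 384x512 float32, mm along the optical axis (not along the pixel's ray), 0 where there is no reading.
- r.camera_params(name): a dict with "fx", "fy", "cx", "cy" (pixels), "pose" (4x4, takes a point from camera to world coordinates); the wrist camera has in their place "tool_from_camera" (4x4, takes a point from camera to tool coordinates, whose origin is the TCP and whose axes are the flange's). Camera axes: x right, y down, z forward; pixel columns grow to the right and rows downward; lengths in mm; the calibration is good to about 2 mm. A picture is of the moment at which its call begins: read the wrist's pose just before it. camera_params takes no time and is no camera call.
- r.hand_in(): hands the job in; it is judged then, once.
The state is a dict: "time": time; "joint_pos": joint angles; "qd": joint speeds; "joint_efforts": joint torques, N m; "tool_pos": TCP position; "tcp_rot": TCP orientation; "ft_force": force on the tool from outside, world axes, zero at the start; "wrist_torque": the same for the moment, N m; "finger_gap": finger opening in mm; "grip_force": force on a finger pad.
Only numpy, scipy, OpenCV 4.12 (cv2) and the standard library are available. Lean on these libraries where they do the work, as an engineer would, in place of code of your own. Each camera call takes 0.05 s, during which the arm holds its last target. There are 200 camera calls.

## Working session

There is one attempt and no reset: what is moved stays moved. The work goes in short steps, Python scripts to look and compute and a tool call to move; the robot and the scene stay as the last step left them, time stands still between calls to the robot, and variables do not carry over. Pictures are saved under pics/ and viewed, at most 10 in all, crops included, and the job is handed in when it is done.

Besides the shell and the picture viewer there is one more tool, called after ">>>" by a JSON object that holds its "api" and its "payload". jog_arm: Moves the arm, as the interface text tells. Its arguments: {"type":"object","properties":{"rows":{"type":"array"},"grip":{"type":"number"},"force":{"type":"number"}},"required":["rows"]}

```bash
mkdir -p pics
python3 - <<'E'
from bench import r
import cv2,numpy as np
for n in ("scene","top"):
    p,d=r.snapshot(n); np.save(n+'.npy',d); cv2.imwrite(f'pics/{n}0.png',p)
    c=r.camera_params(n); print(n,c['fx'],c['cx'],c['cy'],np.round(c['pose'],3).tolist())
s=r.sense();print(s['time'],s['tool_pos'],s['tcp_rot'],s['finger_gap'])
print(r.camera_params('wrist'))
E
```

```text
scene 440.44839184199986 254.23540678288583 186.95021702757802 [[0.859, 0.401, -0.319, 953.162], [0.512, -0.676, 0.529, -746.018], [-0.004, -0.618, -0.786, 1199.757], [0.0, 0.0, 0.0, 1.0]]
top 395.02329882817617 261.68051249224726 195.15147648007095 [[-0.01, -0.987, 0.163, 280.675], [-1.0, 0.006, -0.025, 9.96], [0.024, -0.163, -0.986, 1512.207], [0.0, 0.0, 0.0, 1.0]]
0.1 [ 157.53079579 -578.4331436   230.31764683] [-1.79902435e+02 -8.07778804e-03  1.52276089e+01] 85.34873103837545
{'fx': 317.2738692204698, 'fy': 317.2738692204698, 'cx': 250.2336318487005, 'cy': 188.01463250459943, 'tool_from_camera': array([[ 1.04542590e-03, -9.58571680e-01, -2.84849507e-01,
         7.32407844e+01],
       [ 9.99999302e-01,  8.45196868e-04,  8.25851502e-04,
         2.14260084e-04],
       [-5.50883950e-04, -2.84850171e-01,  9.58571894e-01,
        -1.41968703e+02],
       [ 0.00000000e+00,  0.00000000e+00,  0.00000000e+00,
         1.00000000e+00]])}
```

View pics/scene0.png

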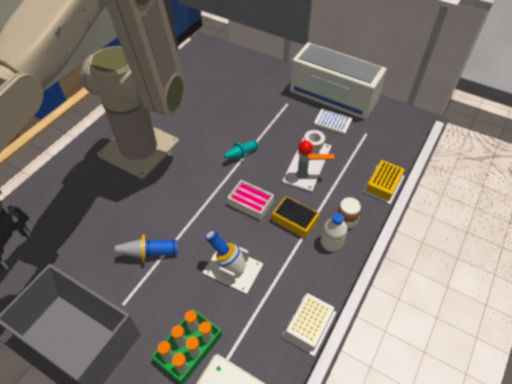

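View pics/top0.png

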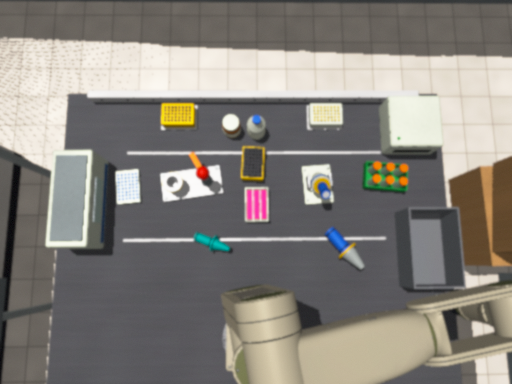

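Blue candidates, in top-picture pixels:
- the post leaning in the white rest at (320,188)
- a larger blue post lying at (343,248)
- a turquoise one at (212,243)

The one in the rest fits: it is blue, the smaller of the two blue ones, and sits in the slanted rest. I'll confirm this in one enlarged crop and measure at the same time.

```bash
cat > h.py <<'E'
from bench import r
import cv2,numpy as np
from scipy.spatial.transform import Rotation as R
def tool(s): 
    T=np.eye(4);T[:3,:3]=R.from_euler('xyz',s['tcp_rot'],degrees=True).as_matrix();T[:3,3]=s['tool_pos'];return T
def cloud(n,pic,d,T=None):
    c=r.camera_params(n); P=c['pose'] if 'pose' in c else T@c['tool_from_camera']
    v,u=np.mgrid[:384,:512]
    X=np.stack([(u-c['cx'])/c['fx']*d,(v-c['cy'])/c['fy']*d,d],-1)@P[:3,:3].T+P[:3,3]
    X[d==0]=np.nan
    return X,cv2.cvtColor(pic,cv2.COLOR_BGR2HSV)
def hue(h,a,b,s=120,v=50): return (h[...,0]>=a)&(h[...,0]<=b)&(h[...,1]>=s)&(h[...,2]>=v)
def sphere(Q,rad):
    from scipy.optimize import least_squares
    return least_squares(lambda c:np.linalg.norm(Q-c,axis=1)-rad,Q.mean(0)-[0,0,20],loss='soft_l1',f_scale=2).x
E
python3 - <<'E'
from h import *
ims=[]
for n,boxs in (("scene",dict(post=(195,225,245,275),stn=(280,125,340,195))),("top",dict(post=(295,160,340,210),stn=(155,145,230,205)))):
    p=cv2.imread(f'pics/{n}0.png');d=np.load(n+'.npy');X,H=cloud(n,p,d)
    for k,(a,b,c,e) in boxs.items():
        ims.append(cv2.resize(p[b:e,a:c],(390,290),interpolation=cv2.INTER_CUBIC))
        m=np.zeros(d.shape,bool);m[b:e,a:c]=1;m&=d>0
        def st(name,q):
            Q=X[q&m]; print(n,k,name,len(Q),np.round(np.median(Q,0),1),np.round(np.percentile(Q,[5,95],axis=0),0).tolist()) if len(Q) else 0
            return Q
        if k=='post':
            Q=st('blue',hue(H,100,130)); u=np.linalg.svd(Q-Q.mean(0))[2][0]; print('axis',np.round(u*np.sign(u[2]),3))
            st('yellow',hue(H,18,35))
        else:
            Q=st('red',hue(H,0,4,150)|hue(H,174,180,150)); print('ball',sphere(Q,25).round(1))
            Q=st('orange',hue(H,6,17,150)); 
            st('rim',(X[...,2]>78)&(X[...,2]<92)&~hue(H,0,17,150))
            Q=X[m&(X[...,2]>8)&(X[...,2]<20)]; print('plate',cv2.minAreaRect(Q[:,:2].astype(np.float32)))
cv2.imwrite('pics/crop.png',np.vstack([np.hstack(ims[:2]),np.hstack(ims[2:])]))
E
```

```text
scene post blue 258 [ 535.2 -252.6  131.2] [[516.0, -262.0, 101.0], [559.0, -237.0, 157.0]]
axis [-0.615  0.009  0.789]
scene post yellow 127 [ 561.8 -254.    99.3] [[538.0, -273.0, 81.0], [575.0, -218.0, 109.0]]
scene stn red 154 [590.5 174.7 165.8] [[571.0, 163.0, 146.0], [607.0, 190.0, 176.0]]
ball [585.4 187.8 151.4]
scene stn orange 134 [633.  210.4 111.1] [[598.0, 190.0, 105.0], [667.0, 233.0, 117.0]]
scene stn rim 218 [577.7 303.2  85.5] [[538.0, 173.0, 79.0], [601.0, 336.0, 90.0]]
plate ((581.1869506835938, 280.29986572265625), (218.10411071777344, 336.5772705078125), 29.455808639526367)
top post blue 70 [ 532.1 -240.7  137.4] [[513.0, -254.0, 111.0], [552.0, -232.0, 160.0]]
axis [-0.619  0.017  0.786]
top post yellow 100 [ 560.8 -235.8   98. ] [[532.0, -271.0, 77.0], [574.0, -219.0, 110.0]]
top stn red 117 [582.1 180.8 169.1] [[566.0, 165.0, 158.0], [603.0, 199.0, 176.0]]
ball [586.6 184.6 149.6]
top stn orange 63 [640.1 212.  110.2] [[603.0, 193.0, -3.0], [673.0, 231.0, 163.0]]
top stn rim 224 [569.8 302.2  83.7] [[538.0, 203.0, 79.0], [598.0, 334.0, 89.0]]
plate ((616.6189575195312, 230.58883666992188), (217.9615478515625, 266.29400634765625), 0.2730454206466675)
```

View pics/crop.png

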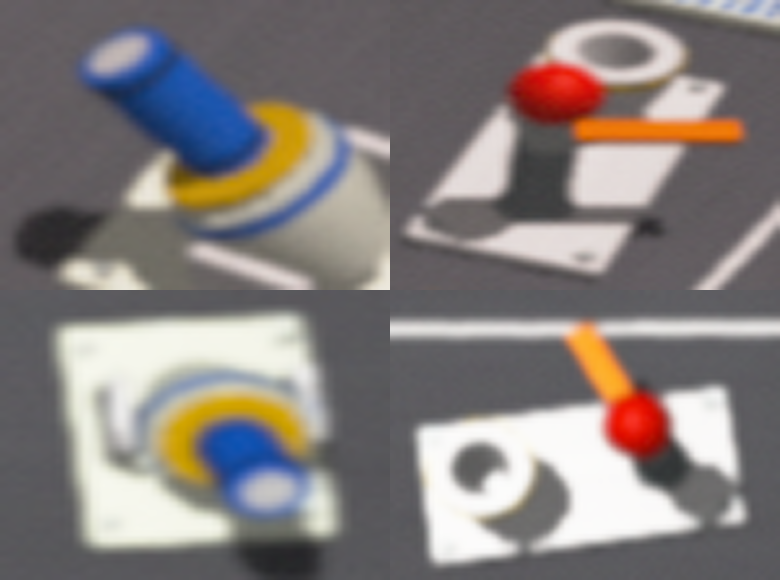

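The crop confirms it: the blue-handled post with the yellow flange stands in the slanted white rest, leaning towards the robot. The station shows its white socket at about (480,465) and the red ball at (637,425). Next I fit the post axis and work out the approach.

```bash
cat >> h.py <<'E'
from scipy.optimize import least_squares
def cyl(Q,rad=18):
    # x: y0,z-plane pt at z=130 (x0,y0), azimuth, tilt
    def f(p,):
        a=np.array([np.sin(p[3])*np.cos(p[2]),np.sin(p[3])*np.sin(p[2]),np.cos(p[3])]);D=Q-np.array([p[0],p[1],130]);
        return np.append(np.linalg.norm(D-np.outer(D@a,a),axis=1)-rad,[(p[3]-np.radians(35))*300])
    p=least_squares(f,[540,-245,np.pi,np.radians(35)],loss='soft_l1',f_scale=1.5).x
    a=np.array([np.sin(p[3])*np.cos(p[2]),np.sin(p[3])*np.sin(p[2]),np.cos(p[3])])
    return np.array([p[0],p[1],130]),a
def jog(pos,Rm,s=None):
    "shift+rotvec in tool axes from the present (or given) pose to TCP pos / matrix Rm"
    T=tool(s or r.sense());A=T[:3,:3]
    return (A.T@(np.asarray(pos)-T[:3,3])).round(1), R.from_matrix(A.T@Rm).as_rotvec().round(4)
def frame(z,y):
    z=z/np.linalg.norm(z);y=y-z*(y@z);y/=np.linalg.norm(y);return np.stack([np.cross(y,z),y,z],1)
E
python3 - <<'E'
from h import *
for n,(a,b,c,e) in (("scene",(195,225,245,275)),("top",(295,160,340,210))):
    p=cv2.imread(f'pics/{n}0.png');d=np.load(n+'.npy');X,H=cloud(n,p,d)
    m=np.zeros(d.shape,bool);m[b:e,a:c]=1
    m&=(d>0)&hue(H,100,130)&(X[...,2]>105); Q=X[m]
    P,ax=cyl(Q); t=(Q-P)@ax; print(n,P.round(1),ax.round(3),'tops',np.percentile(t,[2,98]), 'topz',(P+ax*np.percentile(t,98)).round(0))
    # yellow flange: extent along axis
    m2=np.zeros(d.shape,bool);m2[b:e,a:c]=1;m2&=(d>0)&hue(H,18,32,150); F=X[m2]; print('flange t',np.percentile((F-P)@ax,[10,50,90]).round(1))
E
```

```text
scene [ 520.4 -244.7  130. ] [-0.573 -0.034  0.819] tops [-38.35790638  25.52740082] topz [ 506. -246.  151.]
flange t [-51.  -48.3 -46.2]
top [ 520.7 -248.3  130. ] [-0.567 -0.077  0.82 ] tops [-36.27784459  26.25083261] topz [ 506. -250.  152.]
flange t [-52.7 -49.8 -44.4]
```

Run:
```python
from h import *
a=np.array([-.572,-.045,.819]);g=np.array([526.8,-245.5,121])
print(jog(g+91*a,frame(-a,np.array([0,-1.,0]))))
```

```text
(array([ 392.4, -233.9,   35.2]), array([-0.0393,  0.6116,  0.2432]))
```

>>> {"api": "jog_arm", "payload": {"rows": [[[39,-23,3],[0,0,0]],[[78,-47,6],[0,0.05,0.02]],[[118,-70,10],[0,0.1,0.05]],[[157,-94,14],[-0.01,0.18,0.07]],[[196,-117,18],[-0.015,0.26,0.1]],[[235,-140,21],[-0.02,0.34,0.13]],[[275,-164,25],[-0.025,0.42,0.16]],[[314,-187,28],[-0.03,0.5,0.2]],[[353,-211,32],[-0.035,0.56,0.22]],[[392,-234,35],[-0.039,0.612,0.243]]], "grip": 85}}

```text
time: 1.1
tool_pos: [474.8, -248.8, 195.6]
tcp_rot: [-177.4, -35.1, -0.1]
ft_force: [0.9, -0.1, 0.3]
finger_gap: 85.0
grip_force: 0.0
```

>>> {"api": "jog_arm", "payload": {"rows": [[[0,0,0],[0,0,0]],[[0,0,0],[0,0,0]],[[0,0,0],[0,0,0]]]}}

```text
time: 1.4
tool_pos: [474.2, -250.8, 196.5]
tcp_rot: [-177.6, -34.9, 0.1]
ft_force: [-0.5, 0.3, 0.3]
finger_gap: 84.7
grip_force: 0.0
```

Run:
```python
from h import *
s=r.sense();p,d=r.snapshot('wrist');cv2.imwrite('pics/w1.png',p);np.save('w1.npy',d)
print(s['time'],s['tool_pos'].round(1),s['tcp_rot'].round(2),s['joint_pos'])
X,H=cloud('wrist',p,d,tool(s)); D=np.linalg.norm(X-[526,-246,121],axis=2)
m=(d>0)&hue(H,100,130)&(D<50); Q=X[m];P,a=cyl(Q);t=(Q-P)@a
F=X[(d>0)&hue(H,18,32,150)&(D<70)]
print(P.round(1),a.round(3),np.percentile(t,[1,50,99]).round(1),len(Q),np.percentile((F-P)@a,[10,50,90]).round(1),'flange ctr',cv2.minAreaRect((F[:,:2]).astype(np.float32)))
```

```text
1.4 [ 474.2 -250.8  196.5] [-1.7757e+02 -3.4950e+01  1.0000e-01] [-52.94903332 -26.08510528 125.82307449  32.61139364  63.62556771
  25.71155375]
[ 519.5 -246.5  130. ] [-0.576 -0.033  0.817] [-40.7  22.8  25.4] 1793 [-50.9 -50.  -49.1] flange ctr ((550.2935791015625, -246.03121948242188), (62.3162727355957, 51.196044921875), 67.03788757324219)
```

View pics/w1.png

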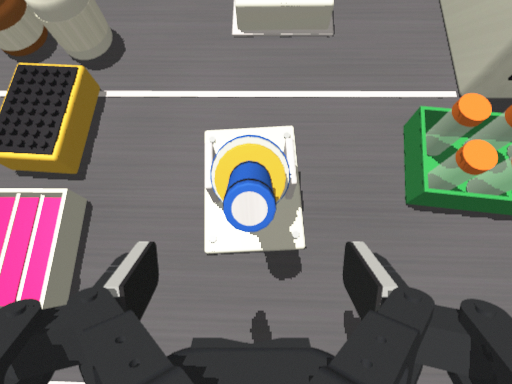

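The wrist view shows the post's white top at (249,205), between the fingers and clear of everything else.

Run:
```python
from h import *
a=np.array([-.573,-.031,.819]);g=np.array([519.5,-246.5,130])-12.5*a
print(jog(g-19*a,frame(-a,np.array([0.05,-1.,0]))))
```

```text
(array([ -1.1,  -0.9, 112.3]), array([-0.0119,  0.0001, -0.04  ]))
```

>>> {"api": "jog_arm", "payload": {"rows": [[[-1,-1,25],[-0.012,0,-0.04]],[[-1,-1,50],[-0.012,0,-0.04]],[[-1,-1,75],[-0.012,0,-0.04]],[[-1,-1,95],[-0.012,0,-0.04]],[[-1,-1,107],[-0.012,0,-0.04]],[[-1,-1,112],[-0.012,0,-0.04]],[[-1,-1,112],[-0.012,0,-0.04]]]}}

```text
time: 2.15
tool_pos: [537.4, -244.9, 103.5]
tcp_rot: [-179.8, -35.0, 2.8]
ft_force: [0.1, 0.8, -0.0]
finger_gap: 85.3
grip_force: 0.0
```

>>> {"api": "jog_arm", "payload": {"rows": [[[0,0,0],[0,0,0]],[[0,0,0],[0,0,0]],[[0,0,0],[0,0,0]],[[0,0,0],[0,0,0]],[[0,0,0],[0,0,0]],[[0,0,0],[0,0,0]],[[0,0,0],[0,0,0]],[[0,0,0],[0,0,0]]], "grip": 25, "force": 70}}

```text
time: 2.95
tool_pos: [537.8, -245.1, 105.1]
tcp_rot: [-179.9, -35.1, 2.9]
ft_force: [-5.5, -2.3, 4.5]
finger_gap: 34.7
grip_force: 68.9
```

>>> {"api": "jog_arm", "payload": {"rows": [[[0,0,-4],[0,0,0]],[[0,0,-12],[0,0,0]],[[0,0,-24],[0,0,0]],[[0,0,-38],[0,0,0]],[[0,0,-55],[0,0,0]],[[0,0,-75],[0,0,0]],[[0,0,-95],[0,0,0]],[[0,0,-105],[0,0,0]],[[0,0,-105],[0,0,0]]]}}

```text
time: 3.85
tool_pos: [477.4, -248.3, 191.5]
tcp_rot: [-180.0, -35.1, 2.9]
ft_force: [0.4, -0.8, -2.9]
finger_gap: 35.0
grip_force: 70.0
```

Run:
```python
from h import *
s=r.sense();print(s['time'],s['tool_pos'].round(1),s['finger_gap'],s['grip_force'],s['ft_force'].round(1),s['joint_pos'].round(1))
# hover above socket, refined rim from first pictures
for n,(a,b,c,e) in (("scene",(280,125,340,195)),("top",(155,145,230,205))):
    p=cv2.imread(f'pics/{n}0.png');d=np.load(n+'.npy');X,H=cloud(n,p,d)
    m=np.zeros(d.shape,bool);m[b:e,a:c]=1;m&=(abs(X[...,2]-85)<4)&(X[...,1]>255)
    Q=X[m][:,:2].astype(np.float32); print(n,len(Q),cv2.minEnclosingCircle(Q),Q.mean(0))
for yaw in (0,45,98-90): print(yaw,jog([569,304,320],R.from_euler('xyz',[180,0,yaw],degrees=True).as_matrix()))
```

```text
3.85 [ 477.4 -248.3  191.5] 35.01133985896557 70.0153648853302 [ 0.4 -0.8 -2.9] [-52.  -26.5 126.7  32.2  62.   24.2]
scene 159 ((567.4450073242188, 303.16375732421875), 40.17832565307617) [569.5902  306.80954]
top 165 ((567.3729248046875, 302.28662109375), 37.7320556640625) [567.98425 303.8261 ]
0 (array([ 171.7, -546.9,  -36. ]), array([-0.0163, -0.6124,  0.0495]))
45 (array([ 171.7, -546.9,  -36. ]), array([ 0.2241, -0.5847, -0.7108]))
8 (array([ 171.7, -546.9,  -36. ]), array([ 0.0264, -0.6121, -0.0858]))
```

>>> {"api": "jog_arm", "payload": {"rows": [[[20,0,-28],[0,0,0]],[[40,-10,-56],[0,0,0]],[[60,-40,-80],[0,-0.06,0]],[[75,-80,-90],[0,-0.12,-0.01]],[[85,-125,-90],[0,-0.18,-0.02]],[[95,-170,-85],[0,-0.24,-0.03]],[[103,-215,-80],[0.01,-0.3,-0.04]],[[111,-260,-75],[0.01,-0.36,-0.05]],[[120,-305,-70],[0.015,-0.42,-0.06]],[[128,-350,-64],[0.02,-0.48,-0.07]]]}}

```text
time: 4.85
tool_pos: [527.3, 108.0, 316.0]
tcp_rot: [179.8, -7.4, 7.2]
ft_force: [0.9, 0.2, -3.1]
finger_gap: 34.7
grip_force: 70.7
```

Run:
```python
from h import *
s=r.sense();print(s['time'],s['tool_pos'].round(1),s['tcp_rot'],s['joint_pos'].round(1))
print(jog([568,303,255],R.from_euler('xyz',[180,0,8],degrees=True).as_matrix()))
```

```text
4.85 [527.3 108.  316. ] [179.76235905  -7.35125959   7.22754397] [  6.2 -10.6  94.5  -0.1  88.7  89. ]
(array([  56.5, -188.6,   68. ]), array([ 0.005 , -0.1283, -0.0137]))
```

>>> {"api": "jog_arm", "payload": {"rows": [[[12,-40,0],[0,-0.04,0]],[[24,-80,0],[0,-0.08,0]],[[38,-120,0],[0.003,-0.11,-0.01]],[[48,-155,5],[0.005,-0.128,-0.014]],[[54,-180,25],[0.005,-0.128,-0.014]],[[56,-189,48],[0.005,-0.128,-0.014]],[[56,-189,48],[0.005,-0.128,-0.014]],[[56,-189,48],[0.005,-0.128,-0.014]]]}}

```text
time: 5.65
tool_pos: [564.6, 300.1, 274.0]
tcp_rot: [180.0, 0.0, 8.0]
ft_force: [-0.0, -0.7, -3.4]
finger_gap: 34.4
grip_force: 70.8
```

Run:
```python
from h import *
s=r.sense();p,d=r.snapshot('wrist');cv2.imwrite('pics/w2.png',p);np.save('w2.npy',d)
print(s['time'],s['tool_pos'].round(1),s['tcp_rot'].round(2))
X,H=cloud('wrist',p,d,tool(s))
m=(d>0)&(abs(X[...,2]-85)<5)&(np.hypot(X[...,0]-568,X[...,1]-303)<50)
Q=X[m];print(len(Q),np.median(Q[:,2]),Q.min(0).round(1),Q.max(0).round(1))
f=least_squares(lambda c:np.abs(np.hypot(*(Q[:,:2]-c).T)-29.75)-7.75,[568,303],loss='soft_l1') 
rr=lambda c:np.maximum(np.abs(np.hypot(*(Q[:,:2]-c).T)-29.75)-7.75,0)
f=least_squares(rr,[568,303]);print('rim',f.x.round(1),f.cost)
B=X[(d>0)&(hue(H,0,4,150)|hue(H,174,180,150))&(np.linalg.norm(X-[586,186,150],axis=2)<50)]
print('ball',len(B),sphere(B,25).round(1) if len(B)>30 else '')
# post in hand: blue axis via scene cam
p,d=r.snapshot('scene');cv2.imwrite('pics/s2.png',p);X,H=cloud('scene',p,d)
T=tool(s);L=(X-T[:3,3])@T[:3,:3]
Y=L[(d>0)&hue(H,18,35,120)&(np.linalg.norm(L-[0,0,20],axis=2)<50)];print('flange',len(Y),Y.mean(0).round(1) if len(Y) else '',np.percentile(Y,[3,97],axis=0).round(1))
o=[ (L[...,2]>5)&(L[...,2]<90)&(np.hypot(L[...,0],L[...,1])<45)&(d>0)]
Q=L[o[0]]
for z in range(5,90,10):
    q=Q[(Q[:,2]>=z)&(Q[:,2]<z+10)]; print(z,len(q),np.percentile(q,[5,95],axis=0)[:,:2].round(0).tolist() if len(q) else '')
cv2.imwrite('pics/s2c.png',cv2.resize(p[60:200,240:380],(600,600),interpolation=cv2.INTER_CUBIC))
```

```text
5.65 [564.6 300.1 274. ] [1.7995e+02 3.0000e-02 7.9600e+00]
1815 84.31269310197848 [542.2 266.8  80. ] [605.2 340.7  86.9]
rim [567.9 303.9] 16.019690137078697
ball 2771 [585.4 185.2 149.3]
flange 131 [ 5.4 10.8 16.5] [[-27.7 -21.6  11.7]
 [ 30.5  31.7  32.3]]
5 71 [[-25.0, -14.0], [29.0, 27.0]]
15 86 [[-27.0, -20.0], [29.0, 28.0]]
25 5 [[-10.0, 10.0], [14.0, 22.0]]
35 19 [[-11.0, 7.0], [18.0, 17.0]]
45 15 [[-8.0, 3.0], [13.0, 15.0]]
55 14 [[-7.0, 6.0], [11.0, 13.0]]
65 6 [[-3.0, 2.0], [9.0, 10.0]]
75 5 [[-2.0, 2.0], [6.0, 7.0]]
85 0
```

View pics/w2.png

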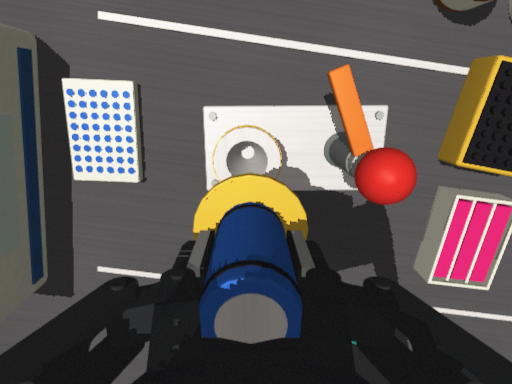

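View pics/s2c.png

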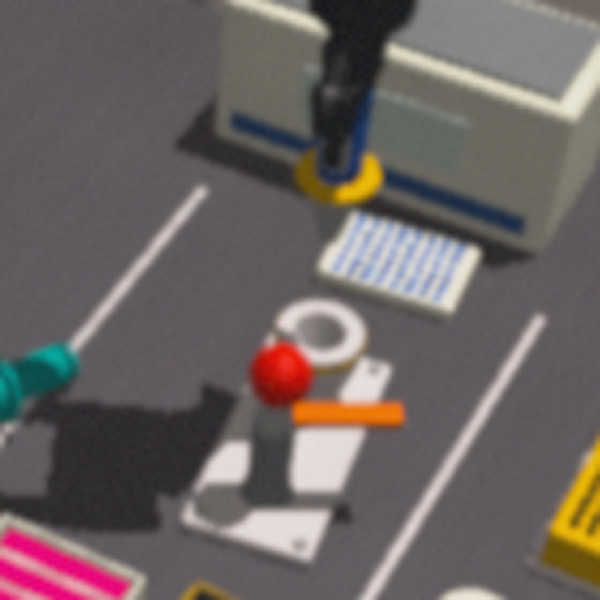

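The post hangs straight in the hand. The wrist view puts the socket mouth at (247,160) and the ball at (386,176). The hand needs about +4 mm in tool x and -3 mm in tool y before lowering.

>>> {"api": "jog_arm", "payload": {"rows": [[[4,-3,0],[0,0,0]],[[4,-3,25],[0,0,0]],[[4,-3,50],[0,0,0]],[[4,-3,70],[0,0,0]],[[4,-3,85],[0,0,0]],[[4,-3,95],[0,0,0]],[[4,-3,95],[0,0,0]],[[4,-3,95],[0,0,0]]]}}

```text
time: 6.55
tool_pos: [569.7, 303.8, 181.9]
tcp_rot: [-180.0, -0.2, 7.9]
ft_force: [0.2, -0.4, -3.8]
finger_gap: 34.7
grip_force: 70.8
```

Run:
```python
from h import *
s=r.sense();print(s['time'],s['tool_pos'].round(1),s['tcp_rot'].round(2),s['ft_force'].round(1))
print(jog([568,303.7,114],R.from_euler('xyz',[180,0,8],degrees=True).as_matrix()))
```

```text
6.55 [569.7 303.8 181.9] [-179.97   -0.24    7.9 ] [ 0.2 -0.4 -3.8]
(array([-2. , -0.1, 67.9]), array([-0.0004, -0.0043, -0.0017]))
```

>>> {"api": "jog_arm", "payload": {"rows": [[[-1,0,10],[0,0,0]],[[-1,0,20],[0,0,0]],[[-1,0,30],[0,0,0]],[[-1,0,40],[0,0,0]],[[-1,0,48],[0,0,0]],[[-1,0,54],[0,0,0]],[[-1,0,54],[0,0,0]]]}}

```text
time: 7.25
tool_pos: [567.6, 303.3, 125.3]
tcp_rot: [180.0, -0.0, 7.9]
ft_force: [-0.8, 0.6, -3.1]
finger_gap: 34.8
grip_force: 70.8
```

>>> {"api": "jog_arm", "payload": {"rows": [[[0,0,2],[0,0,0]],[[0,0,4],[0,0,0]],[[0,0,6],[0,0,0]],[[0,0,8],[0,0,0]],[[0,0,8],[0,0,0]]]}}

```text
time: 7.75
tool_pos: [568.2, 303.5, 118.5]
tcp_rot: [180.0, -0.1, 7.9]
ft_force: [-0.6, 0.5, -3.0]
finger_gap: 34.4
grip_force: 70.8
```

>>> {"api": "jog_arm", "payload": {"rows": [[[0,0,1],[0,0,0]],[[0,0,2],[0,0,0]],[[0,0,3],[0,0,0]],[[0,0,3],[0,0,0]]]}}

```text
time: 8.15
tool_pos: [568.1, 304.0, 115.8]
tcp_rot: [-180.0, -0.1, 7.9]
ft_force: [-1.2, 1.5, -2.0]
finger_gap: 34.5
grip_force: 70.8
```

>>> {"api": "jog_arm", "payload": {"rows": [[[0,0,1],[0,0,0]],[[0,0,2],[0,0,0]],[[0,0,2],[0,0,0]]]}}

```text
time: 8.45
tool_pos: [568.1, 304.1, 114.5]
tcp_rot: [-180.0, -0.2, 7.9]
ft_force: [-6.1, 2.4, 3.3]
finger_gap: 34.4
grip_force: 71.4
```

>>> {"api": "jog_arm", "payload": {"rows": [[[-0.5,-0.2,0.5],[0,0,0]],[[-0.8,-0.2,1],[0,0,0]],[[-0.8,-0.2,1],[0,0,0]]]}}

```text
time: 8.75
tool_pos: [568.0, 304.2, 114.4]
tcp_rot: [-180.0, -0.3, 7.9]
ft_force: [-5.4, 0.9, 6.0]
finger_gap: 34.7
grip_force: 71.5
```

>>> {"api": "jog_arm", "payload": {"rows": [[[0,0,0.5],[0,0,0]],[[0,0,1],[0,0,0]],[[0,0,1],[0,0,0]]]}}

```text
time: 9.05
tool_pos: [568.1, 304.2, 114.3]
tcp_rot: [-180.0, -0.3, 7.9]
ft_force: [-7.5, 1.3, 11.1]
finger_gap: 34.8
grip_force: 72.3
```

>>> {"api": "jog_arm", "payload": {"rows": [[[-0.5,0,0.5],[0,0,0]],[[-1,0,1.5],[0,0,0]],[[-1,0,1.5],[0,0,0]]]}}

```text
time: 9.35
tool_pos: [568.0, 304.3, 114.3]
tcp_rot: [-179.9, -0.4, 7.9]
ft_force: [-7.2, -0.2, 16.8]
finger_gap: 34.9
grip_force: 72.8
```

>>> {"api": "jog_arm", "payload": {"rows": [[[0,0,0],[0,0,0]],[[0,0,0],[0,0,0]],[[0,0,0],[0,0,0]],[[0,0,0],[0,0,0]],[[0,0,0],[0,0,0]],[[0,0,0],[0,0,0]]], "grip": 60}}

```text
time: 9.95
tool_pos: [566.5, 303.4, 110.1]
tcp_rot: [180.0, -0.2, 7.9]
ft_force: [0.2, -0.4, 0.2]
finger_gap: 59.9
grip_force: 0.0
```

Run:
```python
from h import *
s=r.sense();p,d=r.snapshot('wrist');cv2.imwrite('pics/w3.png',p)
print(s['time'],s['tool_pos'].round(1),s['tcp_rot'].round(2),s['ft_force'].round(1),s['finger_gap'])
X,H=cloud('wrist',p,d,tool(s));D=np.hypot(X[...,0]-568,X[...,1]-304)
Y=X[(d>0)&hue(H,18,35)&(D<36)&(X[...,2]>90)];print('flange z',np.percentile(Y[:,2],[10,50,90]).round(1),len(Y))
A=np.c_[Y[:,:2],np.ones(len(Y))];print('tilt',np.linalg.lstsq(A,Y[:,2],rcond=None)[0][:2].round(3))
Z=X[(d>0)&(D<20)&(X[...,2]>150)&(X[...,2]<185)];print('top z',np.median(Z[:,2]) if len(Z) else '',len(Z))
p,d=r.snapshot('scene');X,H=cloud('scene',p,d);D=np.hypot(X[...,0]-568,X[...,1]-304)
Y=X[(d>0)&hue(H,18,35)&(D<36)&(X[...,2]>88)];print('scene flange',np.percentile(Y[:,2],[10,50,90]).round(1),len(Y))
```

```text
9.95 [566.5 303.4 110.1] [ 1.80e+02 -1.50e-01  7.91e+00] [ 0.2 -0.4  0.2] 59.93783703977274
flange z [94.7 95.5 96.3] 4866
tilt [-0.009 -0.003]
top z 169.45201404499053 9013
scene flange [ 93.5  97.6 100.2] 99
```

The post is home: the flange's upper face reads about 95.5 mm, it is level, and the post top is at about 169.5 mm. Next I retreat straight up and move over to the ball.

>>> {"api": "jog_arm", "payload": {"rows": [[[0,0,-10],[0,0,0]],[[0,0,-30],[0,0,0]],[[0,0,-60],[0,0,0]],[[0,0,-90],[0,0,0]],[[0,0,-110],[0,0,0]],[[1,30,-110],[0,0,0]],[[2,70,-110],[0,0,0]],[[2.5,105,-110],[0,0,0]],[[2.5,119.5,-110],[0,0,0]],[[2.5,119.5,-110],[0,0,0]]]}}

```text
time: 11.05
tool_pos: [585.8, 183.7, 221.2]
tcp_rot: [180.0, -0.2, 7.8]
ft_force: [-0.0, -0.1, -0.3]
finger_gap: 59.6
grip_force: 0.0
```

>>> {"api": "jog_arm", "payload": {"rows": [[[0,0,0],[0,0,0]],[[0,0,0],[0,0,0]]], "grip": 85}}

```text
time: 11.25
tool_pos: [585.0, 186.8, 220.5]
tcp_rot: [-180.0, -0.2, 8.0]
ft_force: [-0.9, -0.5, 0.5]
finger_gap: 84.7
grip_force: 0.0
```

Run:
```python
from h import *
s=r.sense();p,d=r.snapshot('wrist');cv2.imwrite('pics/w4.png',p)
print(s['time'],s['tool_pos'].round(1),s['tcp_rot'].round(2),s['joint_pos'].round(1))
X,H=cloud('wrist',p,d,tool(s))
B=X[(d>0)&(hue(H,0,4,150)|hue(H,174,180,150))&(np.linalg.norm(X-[586,186,150],axis=2)<50)]
c=sphere(B,25);print('ball',len(B),c.round(1))
O=X[(d>0)&hue(H,6,17,150)&(abs(X[...,2]-108)<10)];t=(O-c)[np.hypot(*(O-c)[:,:2].T)>50];print('finger',np.degrees(np.arctan2(*t.mean(0)[[1,0]])),np.median(O[:,2]))
Y=X[(d>0)&hue(H,18,35)&(np.hypot(X[...,0]-568,X[...,1]-304)<40)&(X[...,2]>85)];print('flange',len(Y),np.median(Y,0).round(1))
c[2]=127;print(jog(c,R.from_euler('xyz',[180,0,8],degrees=True).as_matrix(),s))
```

```text
11.25 [585.  186.8 220.5] [-179.97   -0.18    7.98] [12.9  9.7 83.9  0.  86.2 94.9]
ball 3786 [585.4 185.4 149.3]
finger 29.44864265790257 110.38096891631099
flange 2027 [581.5 292.1  95.5]
(array([-0.1,  1.5, 93.5]), array([-0.0006, -0.0031, -0.0004]))
```

View pics/w4.png

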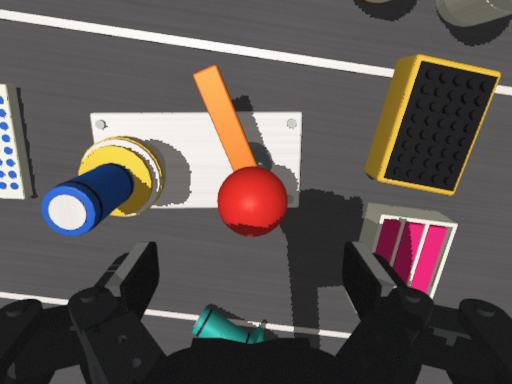

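The post stands seated, with its flange at (122,175). The ball is centred between the fingers at (252,202), and the orange finger points off to (205,72), so it needs about 69° counter-clockwise.

>>> {"api": "jog_arm", "payload": {"rows": [[[0,1,25],[0,0,0]],[[0,1,50],[0,0,0]],[[0,1,70],[0,0,0]],[[0,1,85],[0,0,0]],[[0,1,93],[0,0,0]],[[0,1,93],[0,0,0]]]}}

```text
time: 11.9
tool_pos: [584.8, 184.9, 126.1]
tcp_rot: [180.0, -0.1, 7.9]
ft_force: [-0.4, -0.4, -0.0]
finger_gap: 84.8
grip_force: 0.0
```

>>> {"api": "jog_arm", "payload": {"rows": [[[0,0,0],[0,0,0]],[[0,0,0],[0,0,0]],[[0,0,0],[0,0,0]],[[0,0,0],[0,0,0]],[[0,0,0],[0,0,0]],[[0,0,0],[0,0,0]],[[0,0,0],[0,0,0]]], "grip": 40, "force": 60}}

```text
time: 12.6
tool_pos: [586.4, 185.8, 129.5]
tcp_rot: [-179.9, -0.3, 7.9]
ft_force: [-3.0, 3.0, 5.5]
finger_gap: 47.4
grip_force: 61.1
```

The gap is 1 mm small and the tool was pushed up, so the pads sit above the ball's equator. I reopen, go 4 mm lower and grip again.

>>> {"api": "jog_arm", "payload": {"rows": [[[0,0,0],[0,0,0]],[[0,0,0],[0,0,0]],[[0,0,2],[0,0,0]],[[0,0,4],[0,0,0]],[[0,0,4],[0,0,0]]], "grip": 62}}

```text
time: 13.1
tool_pos: [585.3, 184.3, 122.7]
tcp_rot: [180.0, -0.1, 7.9]
ft_force: [-0.4, 0.0, 0.3]
finger_gap: 62.0
grip_force: 0.0
```

>>> {"api": "jog_arm", "payload": {"rows": [[[0,0,0],[0,0,0]],[[0,0,0],[0,0,0]],[[0,0,0],[0,0,0]],[[0,0,0],[0,0,0]],[[0,0,0],[0,0,0]]], "grip": 40}}

```text
time: 13.6
tool_pos: [585.3, 185.7, 123.8]
tcp_rot: [-179.9, -0.2, 7.9]
ft_force: [-2.7, 3.4, 3.5]
finger_gap: 47.7
grip_force: 61.6
```

>>> {"api": "jog_arm", "payload": {"rows": [[[0,0,0],[0,0,-0.05]],[[0,0,0],[0,0,-0.1]],[[0,0,0],[0,0,-0.16]],[[0,0,0],[0,0,-0.22]],[[0,0,0],[0,0,-0.28]],[[0,0,0],[0,0,-0.34]],[[0,0,0],[0,0,-0.4]],[[0,0,0],[0,0,-0.46]],[[0,0,0],[0,0,-0.52]],[[0,0,0],[0,0,-0.58]]]}}

```text
time: 14.6
tool_pos: [585.2, 185.8, 123.8]
tcp_rot: [-180.0, -0.2, 41.3]
ft_force: [-2.2, 4.3, 3.2]
finger_gap: 47.6
grip_force: 61.6
```

```bash
cat > fa.py <<'E'
from h import *
s=r.sense();print(s['time'],s['tool_pos'].round(1),s['tcp_rot'].round(2),s['ft_force'].round(1),s['wrist_torque'].round(2),s['finger_gap'],s['joint_pos'][5])
for n in ('scene','top','wrist'):
    s=r.sense();p,d=r.snapshot(n);X,H=cloud(n,p,d,tool(s));c=np.array([585.4,185.3,0])
    O=X[(d>0)&hue(H,6,17,150)&(abs(X[...,2]-108)<10)]-c;q=np.hypot(O[:,0],O[:,1]);t=O[(q>40)&(q<110)]
    if len(t)>10: print(n,len(t),'finger',np.degrees(np.arctan2(*t.mean(0)[[1,0]])).round(1))
cv2.imwrite('pics/fa_%d.png'%(s['time']*100),p)
E
python3 fa.py
```

```text
14.6 [585.2 185.8 123.8] [-179.98   -0.2    41.29] [-2.2  4.3  3.2] [ 1.13  0.79 -0.26] 47.64371159855255 61.4482452723067
scene 72 finger 61.9
wrist 5098 finger 62.5
```

The finger follows the turn, from 29.4° to 62.5°. About 36° remain.

>>> {"api": "jog_arm", "payload": {"rows": [[[0,0,0],[0,0,-0.06]],[[0,0,0],[0,0,-0.13]],[[0,0,0],[0,0,-0.2]],[[0,0,0],[0,0,-0.27]],[[0,0,0],[0,0,-0.34]],[[0,0,0],[0,0,-0.41]],[[0,0,0],[0,0,-0.48]],[[0,0,0],[0,0,-0.54]],[[0,0,0],[0,0,-0.58]],[[0,0,0],[0,0,-0.6]]]}}

```text
time: 15.75
tool_pos: [585.1, 185.8, 123.8]
tcp_rot: [179.9, -0.2, 75.6]
ft_force: [-2.2, 5.3, 4.1]
finger_gap: 47.9
grip_force: 61.7
```

>>> {"api": "jog_arm", "payload": {"rows": [[[0,0,0],[0,0,-0.02]],[[0,0,0],[0,0,-0.04]],[[0,0,0],[0,0,-0.05]],[[0,0,0],[0,0,-0.06]],[[0,0,0],[0,0,-0.06]]]}}

```text
time: 16.25
tool_pos: [584.9, 184.7, 123.6]
tcp_rot: [179.9, -0.0, 79.0]
ft_force: [-5.2, 0.7, 4.0]
finger_gap: 47.7
grip_force: 62.8
```

```bash
python3 fa.py
```

```text
16.25 [584.9 184.7 123.6] [ 1.7992e+02 -4.0000e-02  7.8990e+01] [-5.2  0.7  4. ] [ 0.09  0.64 -0.03] 47.7132747817001 23.74340741598727
top 30 finger 99.7
wrist 5231 finger 97.2
```

>>> {"api": "jog_arm", "payload": {"rows": [[[0,0,0],[0,0,-0.02]],[[0,0,0],[0,0,-0.04]],[[0,0,0],[0,0,-0.06]],[[0,0,0],[0,0,-0.08]],[[0,0,0],[0,0,-0.08]]]}}

```text
time: 16.9
tool_pos: [585.0, 184.5, 123.4]
tcp_rot: [179.9, -0.0, 83.6]
ft_force: [-4.6, -0.1, 3.5]
finger_gap: 47.9
grip_force: 62.9
```

```bash
python3 fa.py
```

```text
16.9 [585.  184.5 123.4] [ 1.7991e+02 -2.0000e-02  8.3610e+01] [-4.6 -0.1  3.5] [0.05 0.63 0.24] 47.87982838834124 19.116632572897096
top 27 finger 99.8
wrist 5291 finger 96.7
```

```bash
ls pics/fa* | tail -1 | xargs -I{} cp {} pics/last.png
```

```text
(no output)
```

View pics/last.png

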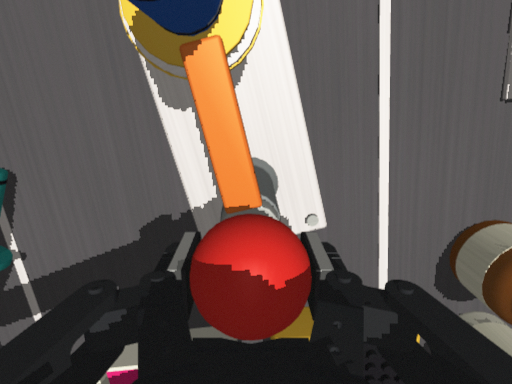

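The finger lies over the yellow flange, tip at about (205,45). Another 4.6° of hand turn didn't move it, so it is on the stop. I release and rise.

>>> {"api": "jog_arm", "payload": {"rows": [[[0,0,0],[0,0,0]],[[0,0,0],[0,0,0]],[[0,0,0],[0,0,0]],[[0,0,0],[0,0,0]],[[0,0,0],[0,0,0]]], "grip": 80}}

```text
time: 17.55
tool_pos: [585.7, 184.5, 123.4]
tcp_rot: [179.8, -0.0, 83.5]
ft_force: [0.7, -0.2, -0.6]
finger_gap: 80.5
grip_force: 0.0
```

>>> {"api": "jog_arm", "payload": {"rows": [[[0,0,-10],[0,0,0]],[[0,0,-30],[0,0,0]],[[0,0,-60],[0,0,0]],[[0,0,-90],[0,0,0]],[[0,0,-120],[0,0,0]],[[0,0,-120],[0,0,0]],[[0,0,-120],[0,0,0]]]}}

```text
time: 18.25
tool_pos: [586.0, 184.7, 245.2]
tcp_rot: [179.7, -0.1, 83.5]
ft_force: [-0.0, -0.5, -0.2]
finger_gap: 79.7
grip_force: 0.0
```

```bash
python3 fa.py; ls -t pics/fa* | head -1 | xargs -I{} cp {} pics/last2.png
```

```text
18.25 [586.  184.7 245.2] [ 1.7967e+02 -1.0000e-01  8.3540e+01] [-0.  -0.5 -0.2] [-0.02  0.03  0.02] 79.74179098874474 19.17412495799673
scene 36 finger 96.6
top 21 finger 101.0
wrist 1687 finger 96.9
```

View pics/last2.png

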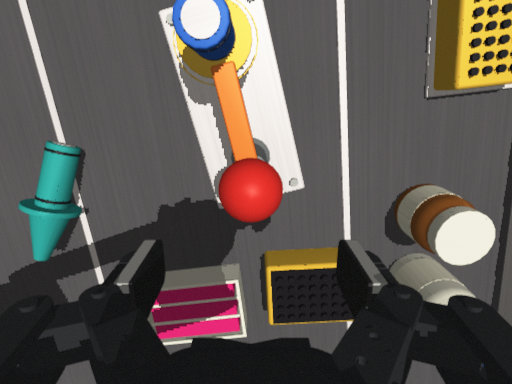

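The post stands seated at (205,20), with the orange finger from (245,155) to (222,68) over its flange. The hand is clear of everything, so I hand in.

```bash
python3 -c "
from bench import r
print(r.hand_in())"
```

```text
the job is handed in; nothing more can be done
None
```

The post is fully home in the socket, the clamp finger is turned to its stop over the yellow flange, the gripper is clear, and the job was handed in at about 18 s; no verdict came back.

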